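Index a painted bottle to the third stop

ROBOT

A 7-joint arm with a two-finger parallel gripper is mounted at the origin on the work surface. World frame = base frame: x ahead of the robot, y to its left, z up, the work surface at z = 0. Lengths are in m, angles in rad, forces in N, time in s.
With the tool pointing down it reaches from about 0.425 to 0.8 m from the base axis. Payload 8.3 kg.
Tool frame: the origin (TCP) lies on the centre line of the jaws, within the pads' length; the fingertips stand 17 mm ahead of it and the grasp point (between the pads) lies 2 mm behind it; z points along the fingers, y is the direction in which the jaws open and shut (so a half turn about z gives the same grasp; the last joint's range is limited). The gripper opens to 85 mm and grips with 20 to 120 N. Pads are 22 mm wide; open, the fingers measure 114 mm over their backs; the gripper's body (76 mm by 85 mm) begins 54 mm behind the grasp point. The pads swing forward as they close: fully open they stand 13 mm farther back than shut.
Start: joints at [-1.186, 0.383, 0.016, 1.37, -0.006, 1.388, -0.046], TCP at [0.271, 0.563, 0.248] pointing down, gripper open.
Joint ranges: [-2.95, 2.95], [-0.25, 2.06], [-1.52, 1.56], [0.18, 2.33], [-1.44, 4.58], [0.02, 2.06], [-3.01, 3.01]. Speed limits (rad/s): [2.39, 2.39, 3.01, 3.01, 3.14, 3.14, 3.14].

INTERFACE

Orientations are given as a 3x3 rotation matrix whose columns are the frame's x, y, z axes.
In Python, from bench import state, capture, finish_job gives the robot as it stands. The module is installed in compiled form; this text tells all that it offers.
- The arm moves only by the tool step_arm, never from a script. Its argument "increments" is a list of rows, each a list of 3 entries, a list of its own where there are three numbers: the turn, a rotation vector about the tool's x, y, z in units of 90 degrees (1.0 is 90 degrees), then the shift along the tool's x, y, z in units of 600 mm (1.0 is 600 mm), then the closure, from 0 (fully open) to 1 (shut). A call has exactly 8 rows; each row is the pose to reach, as a shift and turn from the pose measured when the call began, along the tool's axes at that moment; what a row does not reach only later rows make up. A row lasts 1/8 s, in which the tool goes at most 62.5 mm and 10.7 degrees, less where a joint would pass 70% of its speed; a pose out of reach is approached as far as the arm can. A call with a number of a shift or a turn outside -1 to 1 is refused whole. A call with a gripper value outside its range is refused whole. The fingers move at their own pace and stop on an object; "force" is the grip in N (left out, the last holds). Time passes only in rows, so rows that repeat a pose let the fingers close, or fill a call up. It gives the time, the measured TCP pose, the force and the opening at its end, in the units of the state.
- state(): the state, without advancing time (a new reading comes with each control period).
- capture(name): name is "scene" or "top" or "wrist"; returns a dict with "image" (400x640x3 uint8, red, green, blue), "range_z" (400x640 float32, m along the optical axis (not along the pixel's ray), 0 where there is no reading), "mtx" (3x3 intrinsics, pixels), "R" (3x3) and "t" (3): a world point X has camera coordinates R X + t. Camera axes: x right, y down, z forward; pixel columns grow to the right and rows downward; lengths in m; the calibration is good to about 2 mm. A picture is of the moment at which its call begins.
- finish_job(): hands the job in, once; it reports no verdict.
The state is a dict: "t": time; "qpos": joint angles; "qvel": joint speeds; "joint_efforts": joint torques, N m; "tcp_pos": TCP position; "orientation": TCP orientation; "contact_force": force on the tool from outside, world axes, zero at the start; "ft_torque": the same for the moment, N m; "finger_gap": finger opening in m.
Only numpy, scipy, OpenCV 4.12 (cv2) and the standard library are available. Lean on these libraries where they do the work, as an engineer would, in place of code of your own. Each camera call takes 0.05 s, during which the arm holds its last target. There are 200 camera calls.

TASK

Pick the green bottle out of the crate and stand it upright in the cup on the indexing stand, let go of it, and leave the other bottles standing in the crate. Then grip the black knob and turn it clockwise, counting the clicks, to the third stop and no farther. The knob is sprung, so finish while still gripping it, holding it steady at the third stop with the bottle standing in its cup.

Things in the scene. Friction and masses are not known exactly. Their poses are not given: they have to be found in the camera images.
- bottle_green: The GREEN one, which starts standing in the crate at any of its places: a painted bottle 110 mm tall, 0.12 kg: body 38 mm across up to 52 mm, shoulder to 74 mm, straight neck 19 mm across from 74 to 110 mm (top 12 mm a fixed white cap of the same width). Origin at the centre of its underside, z up along it.
- crate: Fixed plywood crate, open on top, 180 (x) by 250 (y) mm, walls 8 mm thick and 45 mm high, floor 8 mm. Bottles stand in 2 rows of 3 places 75 mm apart, parallel to its sides (one empty): a gripper opened 50 to 60 mm fits over a neck, closing along the crate's x or y. Origin: centre of its underside, on the table. Crate and indexing stand may swap sides of the table.
- stand: Fixed white indexing stand, a box 130 (x) by 280 (y) by 45 mm high. Its black knob is 70 mm towards its own -y from its centre, its aluminium turntable with a grey cup 70 mm towards its own +y. Origin at the centre of its underside, on the table. Short marks round the knob show its stops: home, then clockwise; the third stop's mark is red.
- cup_floor (a point): Centre of the inner floor of the round grey cup on the turntable, 59 mm above the table (x and y turn with the turntable, z up). The cup is 44 mm wide inside, so a bottle has about 3 mm of play all round; its rim is 16 mm above this floor.
- knob_grip (a point): On the knob's vertical axis at the height to grip, 82 mm above the table; turns with the knob. The grip is an upright bar 44 mm long (point x), 14 mm thick (point y), from 57 to 91 mm above the table, over a round skirt 48 mm across. A white line on top is the pointer, on the -x half. At home the bar lies along the stand's x, pointer to the stand's -x.
- knob (a joint): Knob angle, rad: 0 at home, where it starts; grows clockwise seen from above. Clicks every 24 degrees: stops at 0.419, 0.838, third 1.257, fourth 1.676; end 2.51. A return spring (0.06 N m at home, 0.10 at the third stop) with a click ripple of 0.045 N m: the spring is stronger, so a knob let go runs home. The turntable turns with it 1 to 1.
- bottle_yellow: The yellow bottle, same shape and size as the green one, origin at the centre of its underside; it stays standing in the crate.
- bottle_blue: The blue bottle, same shape and size as the green one, origin at the centre of its underside; it stays standing in the crate.
- bottle_purple: The purple bottle, same shape and size as the green one, origin at the centre of its underside; it stays standing in the crate.
- bottle_orange: The orange bottle, same shape and size as the green one, origin at the centre of its underside; it stays standing in the crate.
There are look-alikes about, which are no part of the job. Leave any turquoise look-alike of the bottle_blue alone. What is shaped like the bottle_purple but turquoise is not meant.

How it is judged:
On the way, in this order (a step that is already met when the one before it is completed fails the run):
1. the green bottle stands in the cup, let go (horizontal distance between bottle_green and cup_floor below 0.006 m and z of bottle_green in the frame of cup_floor between -0.004 and 0.004 m and angle between bottle_green's own z axis and vertical below 0.08 rad and contact force between the fingers and bottle_green below 0.1 N), for 0.2 s.
2. the knob is gripped at the third stop (value of joint knob between 1.10664 and 1.40664 rad and contact force between the fingers and knob above 2 N), for 0.2 s.
At the end, for the whole second after the job is handed in: The green bottle stands in the cup (within 6 mm of its centre, foot within 4 mm of its floor, upright within 0.08 rad), untouched and still; the knob is gripped by the fingers with more than 2 N and steady within 0.15 rad of the third stop (1.257 rad); the other bottles stand in the crate (all of step 1 and all of step 2 and velocity of joint knob between -0.15 and 0.15 rad/s and contact force between the arm and bottle_green below 0.1 N and linear speed of bottle_green below 0.03 m/s and angle between each of bottle_yellow, bottle_blue, bottle_purple, bottle_orange's own z axis and vertical below 0.15 rad and height (world z) of each of bottle_yellow, bottle_blue, bottle_purple, bottle_orange below 0.02 m and x of bottle_yellow in the frame of crate between -0.09 and 0.09 m and y of bottle_yellow in the frame of crate between -0.125 and 0.125 m and x of bottle_blue in the frame of crate between -0.09 and 0.09 m and y of bottle_blue in the frame of crate between -0.125 and 0.125 m and x of bottle_purple in the frame of crate between -0.09 and 0.09 m and y of bottle_purple in the frame of crate between -0.125 and 0.125 m and x of bottle_orange in the frame of crate between -0.09 and 0.09 m and y of bottle_orange in the frame of crate between -0.125 and 0.125 m); the arm keeps its last pose, push and grip.
It fails at once if the knob is turned past the third stop, into the fourth click (value of joint knob above 1.487 rad).
It fails at once if another bottle is knocked over or lifted out (angle between any of bottle_yellow, bottle_blue, bottle_purple, bottle_orange's own z axis and vertical above 0.5 rad or height (world z) of any of bottle_yellow, bottle_blue, bottle_purple, bottle_orange above 0.045 m).
It also fails if it takes over 54 s, if anything falls off the work surface, if the arm or the gripper's body presses on something with over 40 N, if the wrist force passes 120 N, or if a joint passes its speed limit or range.

## Working session

There is one attempt and no reset: what is moved stays moved. The work goes in short steps, Python scripts to look and compute and a tool call to move; the robot and the scene stay as the last step left them, time stands still between calls to the robot, and variables do not carry over. Pictures are saved under pics/ and viewed, and the job is handed in when it is done.

Besides the shell and the picture viewer there is one more tool, called after "Call:" as a command line: name --argument value ..., lists and objects as JSON in quotes. step_arm: Moves the arm, as the interface text tells. Its arguments: {"type":"object","properties":{"increments":{"type":"array"},"force":{"type":"number"}},"required":["increments"]}

```bash
mkdir -p pics
cat > h.py <<'E'
import numpy as np, cv2
from bench import state, capture, finish_job
def snap(name, out):
    c=capture(name); cv2.imwrite(f'pics/{out}.png', c['image'][:,:,::-1]); np.savez(f'pics/{out}.npz',**c); return c
def load(out): return dict(np.load(f'pics/{out}.npz'))
def ray(c,u,v,z):
    d=c['R'].T@np.linalg.inv(c['mtx'])@np.array([u,v,1.]); o=-c['R'].T@c['t']
    return o+d*(z-o[2])/d[2]
def cloud(c):
    Z=c['range_z']; v,u=np.mgrid[:Z.shape[0],:Z.shape[1]]
    P=np.stack([u*Z,v*Z,Z],-1)@np.linalg.inv(c['mtx']).T
    return (P-c['t'])@c['R']
E
python3 - <<'E'
from h import *
for n in ('top','scene'): 
    c=snap(n,n+'0'); print(n, -c['R'].T@c['t'], c['R'][2])
s=state(); print(s)
E
```

```text
top [ 0.43122286 -0.01457107  0.83652798] [ 0.1448104  -0.01275261 -0.98937724]
scene [1.14490744 0.49984918 0.58460348] [-0.62706666 -0.56607301 -0.53511564]
{'t': 0.1, 'qpos': array([-1.18592822,  0.38418253,  0.01640786,  1.3710144 , -0.00633208,
        1.38822629, -0.04650207]), 'qvel': array([-0.00112595, -0.00081141,  0.00011224, -0.00407961, -0.0005609 ,
        0.00047822,  0.00026085]), 'joint_efforts': array([ 3.35883706e-03, -6.29138446e+01,  8.47619735e-01, -3.72762895e+01,
        1.68307620e-02,  1.03506891e-02,  2.84204771e-05]), 'tcp_pos': array([0.27038815, 0.56302063, 0.24737707]), 'orientation': array([[-9.01426590e-01,  4.32931309e-01, -7.64647959e-04],
       [ 4.32931984e-01,  9.01425153e-01, -1.60945422e-03],
       [-7.51021918e-06, -1.78184539e-03, -9.99998412e-01]]), 'contact_force': array([ 0.99708388,  0.83328105, -0.26178716]), 'ft_torque': array([-6.85390530e-06,  1.06748201e-02, -5.72889960e-02]), 'finger_gap': 0.08569476952420206}
```

View pics/top0.png

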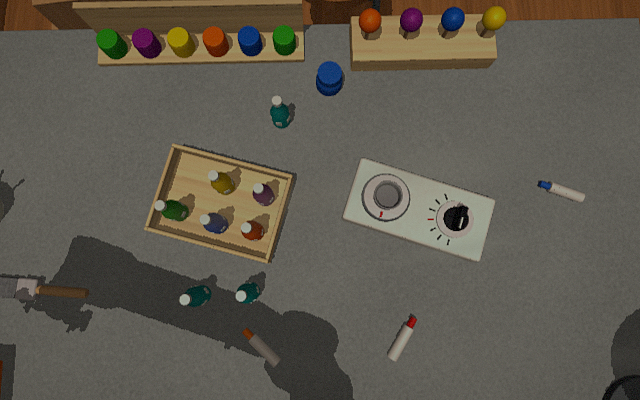

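View pics/scene0.png

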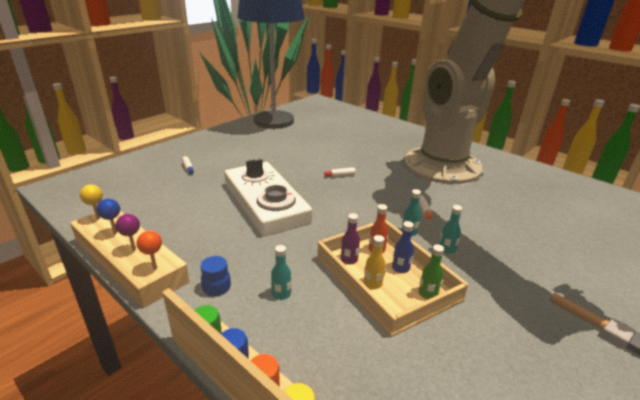

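The top view shows the green bottle in the crate at (173,210). It could be confused with the turquoise look-alikes at (280,112), (196,295) and (247,292), or with the green blocks at (112,43) and (285,40). The cup is at (386,196) and the knob at (457,216), with the red mark near (431,219). I'll measure these next and check them in a crop.

Run:
```python
from h import *
c=load('top0'); im=c['image']; hsv=cv2.cvtColor(im,cv2.COLOR_RGB2HSV); P=cloud(c)
Zw=P[...,2]
def comp(m,n=30):
    k,l,s,ce=cv2.connectedComponentsWithStats(m.astype(np.uint8)); return [(ce[i],l==i) for i in range(1,k) if s[i,4]>=n]
# stand & crate rects from height
for nm,m,z in (('stand',(Zw>.038)&(Zw<.053)&(hsv[...,1]<60),.045),('crate',(Zw>.036)&(Zw<.053)&(hsv[...,1]>60),.045)):
    m[:100]=0; m[270:]=0
    ces=comp(m,200)
    for ce,mm in ces:
        pts=P[mm][:,:2].astype(np.float32); r=cv2.minAreaRect(pts*1000); print(nm,ce,mm.sum(),r)
# caps
capm=(Zw>.104)&(Zw<.118); capm[:90]=0
for ce,mm in comp(capm,15): print('cap',ce.round(1),P[mm].mean(0).round(4),mm.sum(), ray(c,*ce,.110).round(4))
# cup rim
m=(Zw>.068)&(Zw<.08); m[:150]=0;m[240:]=0
for ce,mm in comp(m,20): print('rim/knob',ce,P[mm].mean(0).round(4),cv2.minEnclosingCircle((P[mm][:,:2]*1000).astype(np.float32)))
m=(Zw>.084)&(Zw<.097); m[:150]=0;m[240:]=0
for ce,mm in comp(m,20): print('knobtop',ce,P[mm].mean(0).round(4),cv2.minAreaRect((P[mm][:,:2]*1000).astype(np.float32)))
a=cv2.resize(im[140:270,140:300],None,fx=3.5,fy=3.5,interpolation=cv2.INTER_CUBIC);b=cv2.resize(im[150:270,340:500],None,fx=5,fy=5,interpolation=cv2.INTER_CUBIC)
cv2.imwrite('pics/ca.png',a[:,:,::-1]);cv2.imwrite('pics/cb.png',b[:,:,::-1])
```

```text
stand [423.65126404 210.77780899] 7120 ((528.3009033203125, -220.2213134765625), (279.94805908203125, 130.55372619628906), 70.34247589111328)
crate [217.83955813 201.29563388] 1901 ((552.3220825195312, 171.78553771972656), (250.09812927246094, 180.5218505859375), 73.33509063720703)
cap [276.5 100. ] [0.7293 0.0503 0.1101] 83 [0.7293 0.0503 0.11  ]
cap [214.6 175.6] [0.5878 0.163  0.1144] 57 [0.5888 0.1641 0.11  ]
cap [258.8 188.1] [0.5629 0.0838 0.1146] 54 [0.5637 0.0844 0.11  ]
cap [162.  205.3] [0.5365 0.2558 0.1142] 62 [0.5372 0.2574 0.11  ]
cap [206.  219.2] [0.5096 0.1773 0.1146] 53 [0.5101 0.1786 0.11  ]
cap [248.9 228.8] [0.4907 0.1019 0.1137] 30 [0.491  0.1025 0.11  ]
cap [240.9 295. ] [0.3764 0.1166 0.11  ] 97 [0.3764 0.1166 0.11  ]
cap [184.8 298.6] [0.3731 0.2135 0.1099] 105 [0.3731 0.2135 0.11  ]
rim/knob [220.96116505 181.49514563] [0.5851 0.1609 0.0734] ((590.4364624023438, 165.59373474121094), 16.18132209777832)
rim/knob [389.03043478 193.48695652] [ 0.5535 -0.1566  0.0739] ((551.6199951171875, -154.26597595214844), 27.44550132751465)
rim/knob [263.21428571 193.3571428
[... 521 characters left out ...]
3212890625, 107.12975311279297), 15.960923194885254)
knobtop [219.22727273 179.86363636] [0.5849 0.1603 0.0902] ((585.6802978515625, 161.58421325683594), (7.825617790222168, 18.416881561279297), 45.62509536743164)
knobtop [168.79166667 207.58333333] [0.5355 0.252  0.0907] ((535.9151611328125, 252.66079711914062), (5.410300254821777, 16.192256927490234), 73.93048858642578)
knobtop [461.59162304 216.46073298] [ 0.5045 -0.2849  0.0904] ((504.4706726074219, -285.65069580078125), (13.962663650512695, 43.39350891113281), 69.61866760253906)
knobtop [211.9047619  221.47619048] [0.5079 0.1733 0.0892] ((508.17791748046875, 174.4915313720703), (7.542158126831055, 18.535789489746094), 63.10403823852539)
```

View pics/ca.png

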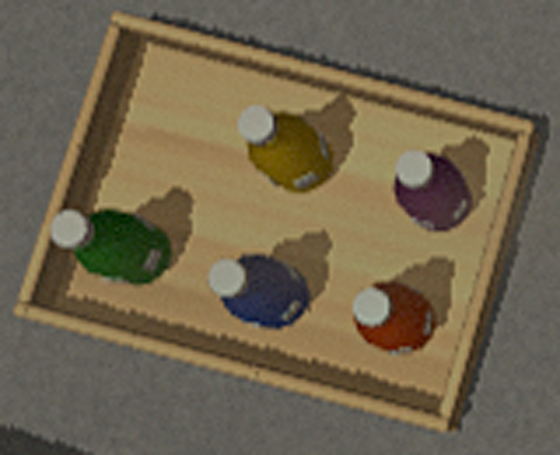

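View pics/cb.png

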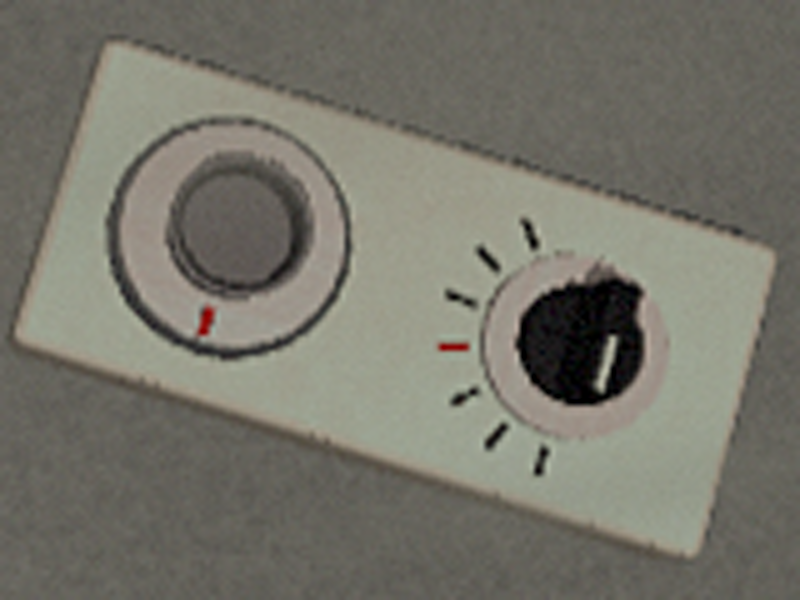

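The crop confirms that the green bottle is in the crate's corner place. The crate and stand rectangles match the given sizes within 1 mm. The cap position agrees with the place grid, and the rim and knob centres agree with the stand's ±70 mm offsets to within 1 mm. Next I'll move above the green bottle.

```bash
cat >> h.py <<'E'
from scipy.spatial.transform import Rotation as Ro
def plan(x,y,z,yaw):
    "units to reach TCP x,y,z, pointing down, tool y at azimuth yaw deg"
    s=state(); R=s['orientation']; a=np.deg2rad(yaw); yy=np.array([np.cos(a),np.sin(a),0]); zz=np.array([0,0,-1.])
    T=np.c_[np.cross(yy,zz),yy,zz]
    print('t',s['t'],'tcp',s['tcp_pos'].round(4),'yaw',np.rad2deg(np.arctan2(R[1,1],R[0,1])).round(2),'gap',s['finger_gap'],'q7',s['qpos'][6],'F',s['contact_force'].round(2))
    print('turn',(Ro.from_matrix(R.T@T).as_rotvec()/(np.pi/2)).round(4),'shift',(R.T@(np.array([x,y,z])-s['tcp_pos'])/.6).round(4))
E
python3 -c "
from h import *
plan(.537,.2555,.19,73.3)"
```

```text
t 0.1 tcp [0.2704 0.563  0.2474] yaw 64.35 gap 0.08569476952420206 q7 -0.04650207236825456 F [ 1.    0.83 -0.26]
turn [-0.0011 -0.0001 -0.0995] shift [-0.6224 -0.2695  0.0961]
```

Call:
step_arm --increments '[[[0, 0, -0.012], [-0.078, -0.034, 0.0], 0.35], [[0, 0, -0.025], [-0.156, -0.067, 0.0], 0.35], [[0, 0, -0.037], [-0.233, -0.101, 0.02], 0.35], [[0, 0, -0.05], [-0.311, -0.135, 0.03], 0.35], [[0, 0, -0.062], [-0.389, -0.168, 0.045], 0.35], [[0, 0, -0.075], [-0.467, -0.202, 0.06], 0.35], [[0, 0, -0.087], [-0.545, -0.236, 0.08], 0.35], [[0, 0, -0.1], [-0.622, -0.27, 0.096], 0.35]]' --force 40

```text
t: 1.1
tcp_pos: [0.5372, 0.2538, 0.1892]
orientation: [[-0.958, 0.286, -0.002], [0.286, 0.958, -0.002], [0.001, -0.002, -1.0]]
contact_force: [0.3, 1.3, 0.3]
finger_gap: 0.0556
```

Run:
```python
from h import *
plan(.537,.2555,.106,73.3)
c=snap('wrist','w1'); print(-c['R'].T@c['t'],c['R'][2])
P=cloud(c); Z=P[...,2]; im=c['image']
m=((Z>.112)&(Z<.124)&(im.min(2)>90)).astype(np.uint8)
k,l,s,ce=cv2.connectedComponentsWithStats(m)
for i in range(1,k):
    if s[i,4]>80: print(ce[i],s[i],P[l==i].mean(0).round(4),ray(c,*ce[i],.118).round(4))
s=state();print('tcp pix',(lambda p:p[:2]/p[2])(c['mtx']@(c['R']@(s['tcp_pos'])+c['t'])))
```

```text
t 1.1 tcp [0.5372 0.2538 0.1892] yaw 73.39 gap 0.05556497450134996 q7 0.8385844292963914 F [0.33 1.33 0.33]
turn [-0.0015 -0.0006  0.001 ] shift [0.001  0.0029 0.1387]
[0.45707446 0.27861849 0.31476   ] [ 0.31302419 -0.095909   -0.94489011]
[208.44939966 213.11835334] [195 200  28  27 583] [0.51   0.1811 0.1176] [0.5099 0.1813 0.118 ]
[328.48596491 217.21403509] [316 204  26  27 570] [0.5367 0.2602 0.1176] [0.5366 0.2602 0.118 ]
[102.22107438 220.56818182] [ 89 209  27  24 484] [0.4938 0.1076 0.1179] [0.4938 0.1077 0.118 ]
[123.29589041 307.52328767] [112 295  25  23 365] [0.564  0.0859 0.1179] [0.5639 0.0859 0.118 ]
tcp pix [305.40222152 288.8850711 ]
```

View pics/w1.png

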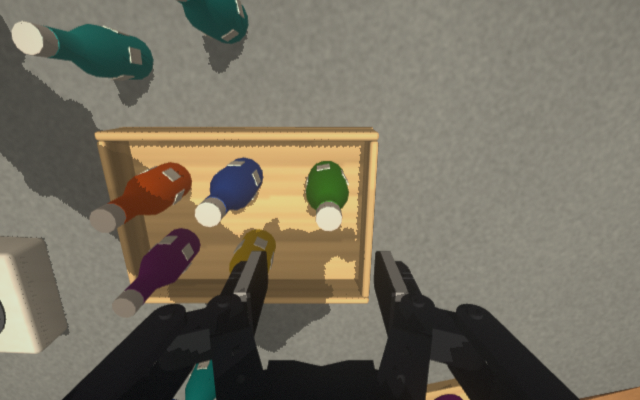

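The wrist view shows the green cap at (328,217) and the blue cap at (208,213). The wrist puts the green cap about 4 mm further in +y than the top view did. I'll take a second look now that the arm has settled.

Run:
```python
from h import *
s0=state(); c=snap('wrist','w2'); s=state()
print(s0['tcp_pos'],s['tcp_pos'],c['mtx'])
R=s['orientation']; o=-c['R'].T@c['t']
print('cam in tool',R.T@(o-s['tcp_pos']),'\n',(c['R']@R).round(4))
P=cloud(c); Z=P[...,2]; im=c['image']
m=((Z>.112)&(Z<.124)&(im.min(2)>90)).astype(np.uint8)
k,l,st,ce=cv2.connectedComponentsWithStats(m)
for i in range(1,k):
    if st[i,4]>80: print(ce[i],P[l==i].mean(0).round(4),ray(c,*ce[i],.118).round(4))
pr=lambda p:(lambda q:q[:2]/q[2])(c['mtx']@(c['R']@p+c['t']))
print('tcp pix',pr(s['tcp_pos']),'tip',pr(s['tcp_pos']+R@[0,0,.017]))
# finger cloud in tool frame
F=(P-s['tcp_pos'])@R; near=(c['range_z']>0)&(F[...,2]<.03)&(F[...,2]>-.02)&(abs(F[...,0])<.03)
for side in (-1,1):
    q=F[near&(np.sign(F[...,1])==side)&(abs(F[...,1])<.06)]; print(side,len(q),q.min(0),q.max(0),np.percentile(abs(q[:,1]),2))
c=snap('top','t2'); P=cloud(c); Z=P[...,2]
m=((Z>.1165)&(Z<.122)).astype(np.uint8); m[:90]=0
k,l,st,ce=cv2.connectedComponentsWithStats(m)
for i in range(1,k):
    if st[i,4]>10: print('top',ce[i],st[i,4],P[l==i].mean(0).round(4),ray(c,*ce[i],.118).round(4))
```

```text
[0.54148494 0.2453974  0.18792124] [0.53991425 0.24766035 0.18840398] [[305.40028382   0.         320.43423249]
 [  0.         305.40028382 199.2267526 ]
 [  0.           0.           1.        ]]
cam in tool [ 0.08193885 -0.00126426 -0.12488086] 
 [[ 1.600e-03  1.000e+00  5.000e-04]
 [-9.443e-01  1.700e-03 -3.292e-01]
 [-3.292e-01  1.000e-04  9.443e-01]]
[217.2907563  205.45042017] [0.5101 0.1811 0.1175] [0.5099 0.1813 0.118 ]
[338.86348123 208.94880546] [0.5368 0.2601 0.1175] [0.5366 0.2601 0.118 ]
[110.01622718 213.5801217 ] [0.4938 0.1077 0.1179] [0.4938 0.1077 0.118 ]
[131.67479675 302.12737127] [0.5642 0.086  0.1179] [0.5641 0.0861 0.118 ]
tcp pix [322.94527934 275.67376918] tip [322.70986077 257.43091916]
-1 1552 [-0.01419626 -0.04269224 -0.01996921] [ 0.00912234 -0.02853637  0.01323698] 0.028704921186196157
1 1552 [-0.01469117  0.0261186  -0.01998545] [0.00905868 0.04029861 0.01371999] 0.02639577376546122
top [212.52 174.44] 75 [0.5893 0.1657 0.1185] [0.5894 0.1658 0.118 ]
top [257.82894737 187.27631579] 76 [0.5638 0.085  0.1185] [0.5639 0.0851 0.118 ]
top [158.         207.63157895] 19 [0.532  0.2611 0.1183] [0.5321 0.2612 0.118 ]
top [204.35365854 218.3902439 ] 82 [0.5107 0.1793 0.1185] [0.5108 0.1794 0.118 ]
top [245.61904762 226.76190476] 84 [0.494  0.1068 0.1185] [0.494  0.1069 0.118 ]
```

Run:
```python
from h import *
c=load('top0'); P=cloud(c); Z=P[...,2]
m=((Z>.1165)&(Z<.122)).astype(np.uint8); m[:90]=0
k,l,st,ce=cv2.connectedComponentsWithStats(m)
for i in range(1,k):
    if st[i,4]>10: print('top',ce[i],st[i,4],P[l==i].mean(0).round(4),ray(c,*ce[i],.118).round(4))
s0=state(); c=snap('wrist','w3'); s=state(); print(s0['tcp_pos'],s['tcp_pos'],s['qvel'].round(3))
P=cloud(c); Z=P[...,2]; im=c['image'];R=s['orientation']
m=((Z>.112)&(Z<.124)&(im.min(2)>90)).astype(np.uint8)
k,l,st,ce=cv2.connectedComponentsWithStats(m)
for i in range(1,k):
    if st[i,4]>80: print(ce[i],P[l==i].mean(0).round(4),ray(c,*ce[i],.118).round(4))
F=(P-s['tcp_pos'])@R; near=(c['range_z']>0)&(F[...,2]<.03)&(F[...,2]>-.02)&(abs(F[...,0])<.03)
for side in (-1,1):
    q=F[near&(np.sign(F[...,1])==side)&(abs(F[...,1])<.06)]; print(side,len(q),q.min(0),q.max(0),np.percentile(abs(q[:,1]),2))
plan(.537,.2595,.106,73.3)
```

```text
top [212.69135802 174.4691358 ] 81 [0.5892 0.1654 0.1184] [0.5893 0.1655 0.118 ]
top [257.64 187.12] 75 [0.5641 0.0853 0.1184] [0.5642 0.0854 0.118 ]
top [159.29333333 204.25333333] 75 [0.538  0.259  0.1184] [0.538  0.2591 0.118 ]
top [204.4691358  218.43209877] 81 [0.5106 0.1791 0.1185] [0.5107 0.1792 0.118 ]
top [245.72289157 226.63855422] 83 [0.4942 0.1067 0.1185] [0.4942 0.1068 0.118 ]
[0.53814601 0.25121801 0.18891357] [0.53690309 0.25395938 0.18933026] [-0.039 -0.01  -0.042 -0.005 -0.009  0.001 -0.007]
[211.58673469 211.6037415 ] [0.51   0.1811 0.1175] [0.5098 0.1814 0.118 ]
[331.89721254 215.09930314] [0.5368 0.2601 0.1176] [0.5366 0.2602 0.118 ]
[105.36853002 219.70186335] [0.4937 0.1076 0.1179] [0.4937 0.1077 0.118 ]
[127.02472527 306.82692308] [0.564  0.0859 0.1179] [0.5639 0.0861 0.118 ]
-1 1542 [-0.01453161 -0.04334354 -0.01995687] [ 0.0093514  -0.02906721  0.01330708] 0.029278137081526177
1 1550 [-0.01436171  0.0256535  -0.01996131] [0.00921301 0.03983288 0.01402169] 0.02582394005130593
t 1.3 tcp [0.5369 0.254  0.1893] yaw 73.18 gap 0.05547585657512576 q7 0.8341953971917688 F [-0.92  1.15 -0.25]
turn [-0.0019 -0.0007 -0.0014] shift [0.0024 0.0093 0.1389]
```

Both views now agree on the green cap at (0.537, 0.2596) within 1.5 mm; the earlier gap came from cap-side pixels and arm sway. I'll descend to the neck.

Call:
step_arm --increments '[[[0, 0, 0], [0.002, 0.009, 0.0], 0.35], [[0, 0, 0], [0.002, 0.009, 0.02], 0.35], [[0, 0, 0], [0.002, 0.009, 0.045], 0.35], [[0, 0, 0], [0.002, 0.009, 0.07], 0.35], [[0, 0, 0], [0.002, 0.009, 0.095], 0.35], [[0, 0, 0], [0.002, 0.009, 0.12], 0.35], [[0, 0, 0], [0.002, 0.009, 0.139], 0.35], [[0, 0, 0], [0.002, 0.009, 0.139], 0.35]]'

```text
t: 2.3
tcp_pos: [0.5366, 0.259, 0.1047]
orientation: [[-0.957, 0.289, -0.004], [0.289, 0.957, -0.004], [0.003, -0.004, -1.0]]
contact_force: [0.2, 0.2, -0.1]
finger_gap: 0.0554
```

Run:
```python
from h import *
c=snap('wrist','w4'); plan(.537,.2596,.106,73.3)
```

```text
t 2.35 tcp [0.5371 0.2592 0.1056] yaw 73.17 gap 0.05504712289757112 q7 0.8377986754633501 F [-0.24 -0.24  1.07]
turn [-0.0022 -0.001  -0.0014] shift [ 0.0003  0.0006 -0.0007]
```

View pics/w4.png

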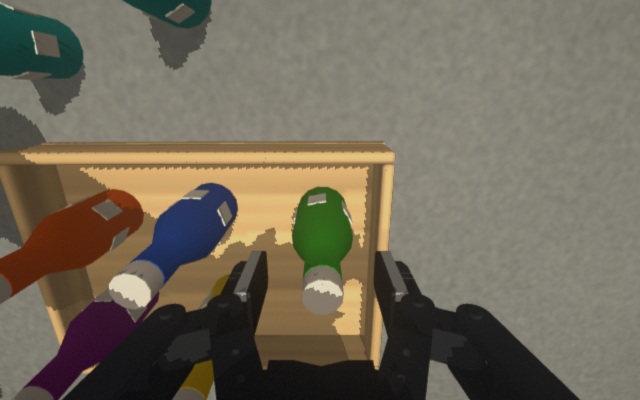

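The green neck is centred between the pads at column 322, so I'll close.

Call:
step_arm --increments '[[[0, 0, 0], [0, 0, 0], 0.6], [[0, 0, 0], [0, 0, 0], 0.75], [[0, 0, 0], [0, 0, 0], 0.9], [[0, 0, 0], [0, 0, 0], 1], [[0, 0, 0], [0, 0, 0], 1], [[0, 0, 0], [0, 0, 0], 1], [[0, 0, 0], [0, 0, -0.02], 1], [[0, 0, 0], [0, 0, -0.04], 1]]' --force 40

```text
t: 3.35
tcp_pos: [0.5368, 0.259, 0.13]
orientation: [[-0.957, 0.29, -0.003], [0.29, 0.957, -0.003], [0.002, -0.004, -1.0]]
contact_force: [0.3, 0.3, -0.9]
finger_gap: 0.0175
```

Call:
step_arm --increments '[[[0, 0, 0], [0, 0, -0.03], 1], [[0, 0, 0], [0, 0, -0.06], 1], [[0, 0, 0], [0, 0, -0.09], 1], [[0, 0, 0], [0, 0, -0.12], 1], [[0, 0, 0], [0, 0, -0.15], 1], [[0, 0, 0], [0, 0, -0.18], 1], [[0, 0, 0], [0, 0, -0.2], 1], [[0, 0, 0], [0, 0, -0.2], 1]]'

```text
t: 4.35
tcp_pos: [0.5377, 0.2596, 0.2511]
orientation: [[-0.957, 0.29, -0.002], [0.29, 0.957, -0.002], [0.001, -0.003, -1.0]]
contact_force: [0.0, -1.1, -0.9]
finger_gap: 0.0178
```

Run:
```python
from h import *
c=snap('wrist','w5'); c=snap('scene','s5'); plan(.5517,-.1543,.25,70.3)
```

```text
t 4.45 tcp [0.537  0.2594 0.2495] yaw 73.17 gap 0.017750993375657907 q7 0.8210968137424187 F [-0.39  0.28 -1.95]
turn [-0.0031 -0.0017  0.0319] shift [-0.223  -0.6528  0.0016]
```

View pics/w5.png

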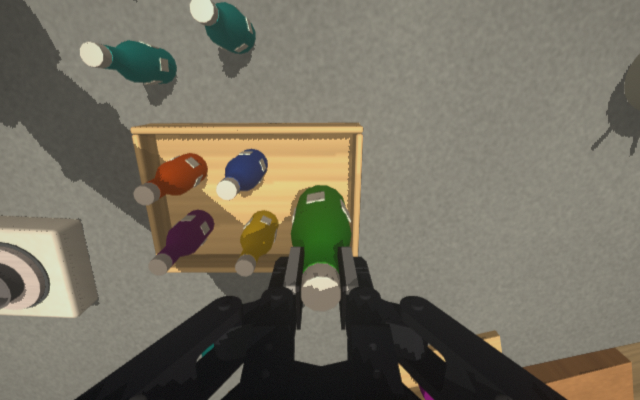

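View pics/s5.png

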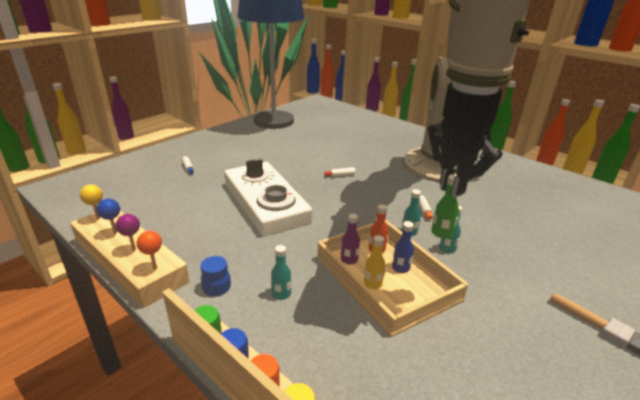

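The wrist view shows the green bottle held, with its cap at (322,290), and the scene view shows it lifted at (447,215) with the others standing. I'll carry it over the cup.

Call:
step_arm --increments '[[[0, 0, 0.004], [-0.02, -0.06, 0], 1], [[0, 0, 0.008], [-0.05, -0.145, 0], 1], [[0, 0, 0.012], [-0.08, -0.235, 0], 1], [[0, 0, 0.016], [-0.11, -0.325, 0], 1], [[0, 0, 0.02], [-0.14, -0.415, 0], 1], [[0, 0, 0.024], [-0.17, -0.5, 0], 1], [[0, 0, 0.028], [-0.2, -0.59, 0], 1], [[-0.003, -0.002, 0.032], [-0.223, -0.653, 0.002], 1]]'

```text
t: 5.45
tcp_pos: [0.5508, -0.1574, 0.249]
orientation: [[-0.941, 0.34, -0.001], [0.34, 0.941, -0.001], [0.0, -0.001, -1.0]]
contact_force: [0.9, 0.4, -1.3]
finger_gap: 0.0171
```

Call:
step_arm --increments '[[[0, 0, 0], [0, 0, 0], 1], [[0, 0, 0], [0, 0, 0], 1], [[0, 0, 0], [0, 0, 0], 1], [[0, 0, 0], [0, 0, 0], 1], [[0, 0, 0], [0, 0, 0], 1], [[0, 0, 0], [0, 0, 0], 1], [[0, 0, 0], [0, 0, 0], 1], [[0, 0, 0], [0, 0, 0], 1]]'

```text
t: 6.45
tcp_pos: [0.5508, -0.1574, 0.249]
orientation: [[-0.941, 0.34, -0.001], [0.34, 0.941, -0.001], [0.0, -0.001, -1.0]]
contact_force: [-0.1, -0.3, -1.5]
finger_gap: 0.0177
```

Run:
```python
from h import *
plan(.5517,-.1543,.25,70.3); s=state(); R=s['orientation']
for n in ('wrist','scene'):
    c=snap(n,n+'6'); im=c['image']; hsv=cv2.cvtColor(im,cv2.COLOR_RGB2HSV); P=cloud(c)
    T=(P-s['tcp_pos'])
    m=(hsv[...,0]>45)&(hsv[...,0]<75)&(hsv[...,1]>100)&(np.hypot(T[...,0],T[...,1])<.06)&(c['range_z']>0)&(T[...,2]<-.01)
    print(n,m.sum())
    Q=P[m]
    for lo in np.arange(.12,.24,.01):
        q=Q[(Q[:,2]>=lo)&(Q[:,2]<lo+.01)]
        if len(q)>15: 
            # circle fit (visible arc)
            A=np.c_[2*q[:,:2],np.ones(len(q))]; sol=np.linalg.lstsq(A,(q[:,:2]**2).sum(1),rcond=None)[0]
            r=np.sqrt(sol[2]+sol[0]**2+sol[1]**2); print(lo.round(2),len(q),'c',(sol[:2]-s['tcp_pos'][:2]).round(4),'r',r.round(4),'zmin',q[:,2].min().round(4))
    v,u=np.where(m); print(u.min(),u.max(),v.min(),v.max(), Q[:,2].min())
```

```text
t 6.45 tcp [ 0.5508 -0.1574  0.249 ] yaw 70.14 gap 0.01773846943790768 q7 1.5469980818348092 F [-0.12 -0.33 -1.52]
turn [-0.0007 -0.0003 -0.0018] shift [ 0.0003  0.0054 -0.0016]
wrist 3019
0.15 114 c [0.0005 0.0005] r 0.0186 zmin 0.1521
0.16 147 c [0.0004 0.0005] r 0.0186 zmin 0.16
0.17 106 c [0.     0.0005] r 0.0183 zmin 0.1702
0.18 137 c [0.0004 0.0005] r 0.0186 zmin 0.1801
0.19 268 c [0.0004 0.0004] r 0.0186 zmin 0.19
0.2 767 c [-0.0002  0.0007] r 0.0168 zmin 0.2
0.21 782 c [-0.0002  0.0007] r 0.0131 zmin 0.21
0.22 425 c [-0.0004  0.0008] r 0.0093 zmin 0.22
0.23 270 c [-0.0001  0.0006] r 0.0089 zmin 0.23
291 350 186 260 0.0643725701883877
scene 361
0.15 29 c [0.0018 0.0036] r 0.0149 zmin 0.1547
0.16 59 c [0.0017 0.0031] r 0.0158 zmin 0.16
0.17 21 c [0.0057 0.0049] r 0.013 zmin 0.1701
0.18 20 c [0.0084 0.0059] r 0.0112 zmin 0.1803
0.19 58 c [0.0014 0.0025] r 0.0165 zmin 0.1901
0.2 77 c [0.0015 0.0029] r 0.0153 zmin 0.2
0.21 61 c [0.0032 0.0051] r 0.01 zmin 0.21
0.22 35 c [0.0032 0.0045] r 0.0062 zmin 0.2203
266 281 129 162 0.15469681904080074
```

View pics/wrist6.png

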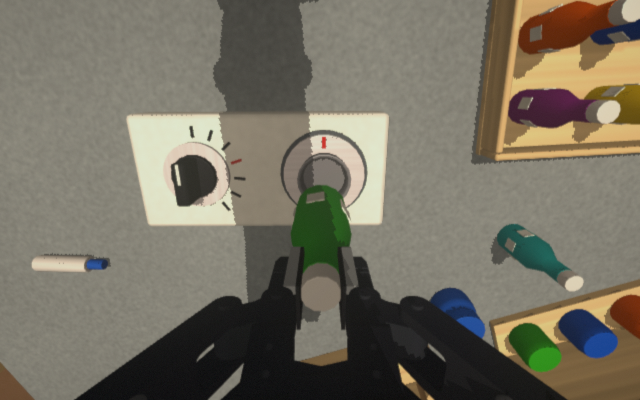

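View pics/scene6.png

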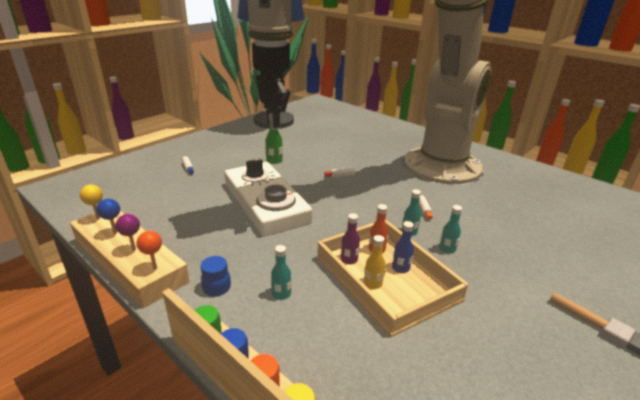

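The bottle hangs plumb and on the TCP axis within about 0.6 mm, with its foot at about z = 0.151. The cup shows at (323,175) and the knob at (192,178). I'll measure the cup and knob from this camera too.

Run:
```python
from h import *
c=load('wrist6'); P=cloud(c); Z=P[...,2]; im=c['image']; hsv=cv2.cvtColor(im,cv2.COLOR_RGB2HSV)
def circ(q):
    A=np.c_[2*q[:,:2],np.ones(len(q))]; s=np.linalg.lstsq(A,(q[:,:2]**2).sum(1),rcond=None)[0]; return s[:2].round(4),np.sqrt(s[2]+s[0]**2+s[1]**2).round(4)
D=np.hypot(P[...,0]-.5517,P[...,1]+.1543); g=(hsv[...,1]<90)&(c['range_z']>0)
q=P[(D<.035)&(Z>.0725)&(Z<.078)&g]; print('rim',len(q),q.mean(0),'bbox circle',cv2.minEnclosingCircle((q[:,:2]*1000).astype(np.float32)),'fit',circ(q))
m=(D<.07)&(Z>.047)&(Z<.058)&g; q=P[m]; print('table z',len(q),np.median(q[:,2]),cv2.minEnclosingCircle((q[:,:2]*1000).astype(np.float32)))
m=(D<.024)&(Z<.066)&g; q=P[m]; print('floor',len(q),np.median(q[:,2]))
m=(Z>.040)&(Z<.05)&(hsv[...,1]<60)&(P[...,1]<0); q=P[m]; print('stand',cv2.minAreaRect((q[:,:2]*1000).astype(np.float32)))
m=(np.hypot(P[...,0]-.5047,P[...,1]+.286)<.035)&(Z>.086)&(Z<.096); q=P[m]; print('knob',np.median(q[:,2]),cv2.minAreaRect((q[:,:2]*1000).astype(np.float32)))
```

```text
rim 421 [ 0.54376348 -0.14975801  0.0745953 ] bbox circle ((552.02734375, -154.0487518310547), 27.61470603942871) fit (array([ 0.5517, -0.1539]), np.float64(0.0254))
table z 2754 0.05486996770131166 ((545.8864135742188, -149.37826538085938), 61.33587646484375)
floor 1032 0.05898683972982775
stand ((528.1433715820312, -219.416015625), (278.7312316894531, 128.2425537109375), 70.1596908569336)
knob 0.0906558117410555 ((505.1673583984375, -285.2519836425781), (14.293145179748535, 43.58562088012695), 70.6454849243164)
```

Call:
step_arm --increments '[[[0, 0, 0], [0, 0.005, 0.01], 1], [[0, 0, 0], [0, 0.005, 0.03], 1], [[0, 0, 0], [0, 0.005, 0.055], 1], [[0, 0, 0], [0, 0.005, 0.08], 1], [[0, 0, 0], [0, 0.005, 0.1], 1], [[0, 0, 0], [0, 0.005, 0.11], 1], [[0, 0, 0], [0, 0.005, 0.11], 1], [[0, 0, 0], [0, 0.005, 0.11], 1]]'

```text
t: 7.55
tcp_pos: [0.5521, -0.1548, 0.1836]
orientation: [[-0.94, 0.34, 0.0], [0.34, 0.94, -0.001], [-0.001, -0.001, -1.0]]
contact_force: [-0.2, -0.8, -1.7]
finger_gap: 0.0173
```

Run:
```python
from h import *
plan(.5516,-.1545,.157,70.3)
```

```text
t 7.55 tcp [ 0.5521 -0.1548  0.1836] yaw 70.13 gap 0.017294394892229028 q7 1.5584508315547498 F [-0.19 -0.75 -1.71]
turn [-0.0006  0.0003 -0.0019] shift [0.001  0.0002 0.0443]
```

Call:
step_arm --increments '[[[0, 0, 0], [0.001, 0, 0.006], 1], [[0, 0, 0], [0.001, 0, 0.014], 1], [[0, 0, 0], [0.001, 0, 0.022], 1], [[0, 0, 0], [0.001, 0, 0.03], 1], [[0, 0, 0], [0.001, 0, 0.037], 1], [[0, 0, 0], [0.001, 0, 0.042], 1], [[0, 0, 0], [0.001, 0, 0.042], 1], [[0, 0, 0], [0.001, 0, 0.042], 1]]'

```text
t: 8.55
tcp_pos: [0.5516, -0.1547, 0.1585]
orientation: [[-0.94, 0.34, 0.0], [0.34, 0.94, -0.001], [-0.001, -0.001, -1.0]]
contact_force: [-0.1, 0.9, -0.8]
finger_gap: 0.0176
```

Run:
```python
from h import *
c=snap('wrist','w7'); c2=snap('scene','s7'); plan(.5516,-.1545,.157,70.3)
a=np.vstack([cv2.resize(c['image'][60:380,150:500],(700,400))[:300],cv2.resize(c2['image'][80:260,180:390],(700,300))])
cv2.imwrite('pics/m7.png',a[:,:,::-1])
```

```text
t 8.65 tcp [ 0.5516 -0.1547  0.1586] yaw 70.13 gap 0.01735615185035099 q7 1.5663563713075415 F [-0.5   0.99 -0.81]
turn [-0.0005  0.0005 -0.0019] shift [0.0001 0.0002 0.0026]
```

View pics/m7.png

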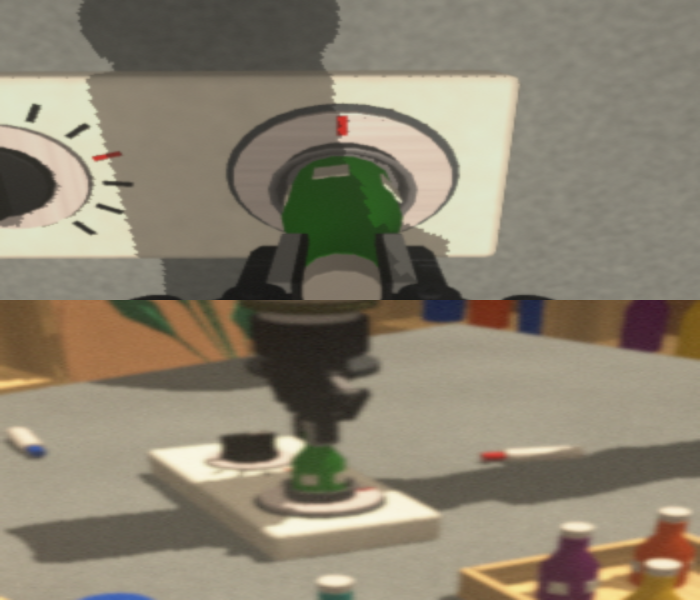

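The bottle is inside the cup rim and centred, and the vertical force dropped by about 1 N. I'll lower it 1 mm more and open.

Call:
step_arm --increments '[[[0, 0, 0], [0, 0, 0.001], 1], [[0, 0, 0], [0, 0, 0.0015], 0.8], [[0, 0, 0], [0, 0, 0.0015], 0.7], [[0, 0, 0], [0, 0, 0.0015], 0.6], [[0, 0, 0], [0, 0, 0.0015], 0.5], [[0, 0, 0], [0, 0, 0.0015], 0.4], [[0, 0, 0], [0, 0, 0.0015], 0.35], [[0, 0, 0], [0, 0, 0.0015], 0.35]]'

```text
t: 9.65
tcp_pos: [0.5516, -0.1546, 0.1577]
orientation: [[-0.94, 0.34, 0.0], [0.34, 0.94, -0.001], [-0.001, -0.001, -1.0]]
contact_force: [0.5, -0.3, -0.4]
finger_gap: 0.0559
```

Call:
step_arm --increments '[[[0, 0, 0], [0, 0, -0.01], 0.35], [[0, 0, 0], [0, 0, -0.03], 0.35], [[0, 0, 0], [0, 0, -0.05], 0.35], [[0, 0, 0], [0, 0, -0.08], 0.35], [[0, 0, 0], [0, 0, -0.11], 0.35], [[0, 0, 0], [0, 0, -0.13], 0.35], [[0, 0, 0], [0, 0, -0.14], 0.35], [[0, 0, 0], [0, 0, -0.14], 0.35]]'

```text
t: 10.65
tcp_pos: [0.5517, -0.1546, 0.2419]
orientation: [[-0.94, 0.34, 0.001], [0.34, 0.94, -0.001], [-0.001, -0.001, -1.0]]
contact_force: [0.0, -0.5, 1.1]
finger_gap: 0.0555
```

Run:
```python
from h import *
c=snap('wrist','w8'); c2=snap('scene','s8'); plan(.5048,-.2857,.24,70.3)
P=cloud(c); Z=P[...,2]; D=np.hypot(P[...,0]-.5517,P[...,1]+.1543)
m=(D<.02)&(Z>.164)&(Z<.175); q=P[m]; v,u=np.where(m); print('cap',len(q),q.mean(0),ray(c,u.mean(),v.mean(),.169))
a=np.vstack([cv2.resize(c['image'][60:380,100:450],(700,400))[:330],cv2.resize(c2['image'][80:260,180:390],(700,270))])
cv2.imwrite('pics/m8.png',a[:,:,::-1])
```

```text
t 10.75 tcp [ 0.5513 -0.1545  0.2411] yaw 70.13 gap 0.055615072946380316 q7 1.5427860724448343 F [ 0.08 -0.07 -0.04]
turn [-0.0006 -0.0001 -0.0018] shift [-0.0014 -0.2321  0.002 ]
cap 550 [ 0.55141124 -0.15365614  0.16861812] [ 0.55123321 -0.15359168  0.169     ]
```

View pics/m8.png

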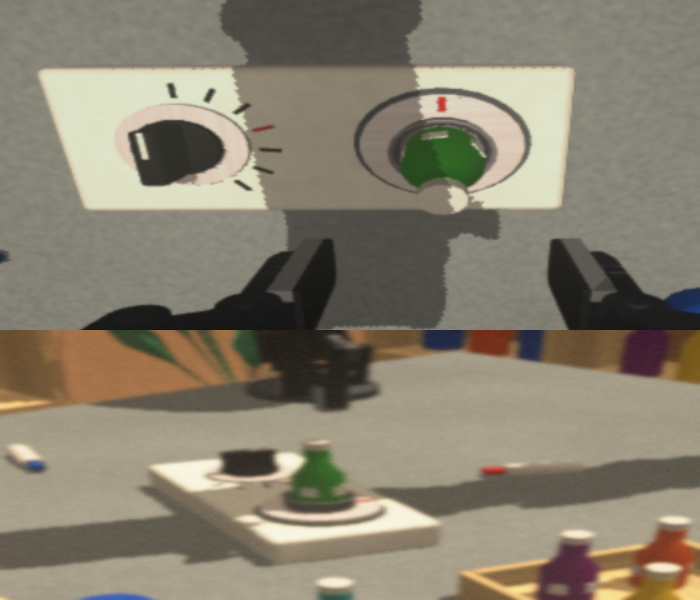

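The bottle is standing free: its cap is at (0.551, -0.1536, 0.1686), within 1 mm of the cup axis and at the expected height. Now I'll move over the knob.

Call:
step_arm --increments '[[[0, 0, 0], [0, -0.03, 0], 0.35], [[0, 0, 0], [0, -0.08, 0], 0.35], [[0, 0, 0], [0, -0.13, 0], 0.35], [[0, 0, 0], [0, -0.18, 0], 0.4], [[0, 0, 0], [-0.001, -0.215, 0.01], 0.45], [[0, 0, -0.002], [-0.001, -0.232, 0.05], 0.45], [[0, 0, -0.002], [-0.001, -0.232, 0.09], 0.45], [[0, 0, -0.002], [-0.001, -0.232, 0.12], 0.45]]'

```text
t: 11.75
tcp_pos: [0.5033, -0.2867, 0.1678]
orientation: [[-0.941, 0.338, -0.002], [0.338, 0.941, -0.001], [0.002, -0.001, -1.0]]
contact_force: [0.3, 0.5, -0.2]
finger_gap: 0.047
```

Run:
```python
from h import *
plan(.5048,-.2857,.082,70.3)
c=snap('wrist','w9'); P=cloud(c); Z=P[...,2]
plan(.5048,-.2857,.082,70.3)
m=(np.hypot(P[...,0]-.5047,P[...,1]+.286)<.03)&(Z>.086)&(Z<.096); q=P[m]; print('knob',np.median(q[:,2]),cv2.minAreaRect((q[:,:2]*1000).astype(np.float32)))
```

```text
t 11.75 tcp [ 0.5033 -0.2867  0.1678] yaw 70.23 gap 0.046982317777903224 q7 1.8351867104578272 F [ 0.28  0.5  -0.18]
turn [-0.0009 -0.001  -0.0008] shift [-0.002   0.0026  0.143 ]
t 11.8 tcp [ 0.5026 -0.2857  0.1655] yaw 70.26 gap 0.04688965603278691 q7 1.8352399993830588 F [-1.32  0.9  -2.05]
turn [-0.0007 -0.0029 -0.0004] shift [-0.004   0.0014  0.1392]
knob 0.09066860871419533 ((504.7565002441406, -285.8208312988281), (13.627073287963867, 44.051612854003906), 70.79766082763672)
```

View pics/w9.png

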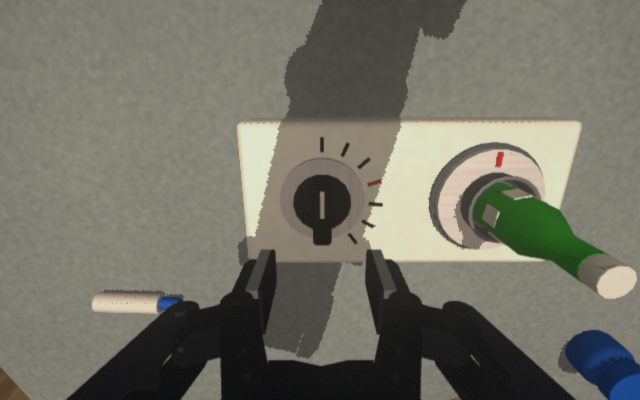

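The wrist view shows the knob bar at (322,210), upright and centred between the jaws, with its pointer at home. I'll descend and then close.

Call:
step_arm --increments '[[[0, 0, 0], [-0.003, 0.002, 0.02], 0.45], [[0, 0, 0], [-0.003, 0.002, 0.045], 0.45], [[0, 0, 0], [-0.003, 0.002, 0.07], 0.45], [[0, 0, 0], [-0.003, 0.002, 0.095], 0.45], [[0, 0, 0], [-0.003, 0.002, 0.115], 0.45], [[0, 0, 0], [-0.003, 0.002, 0.13], 0.45], [[0, 0, 0], [-0.003, 0.002, 0.139], 0.45], [[0, 0, 0], [-0.003, 0.002, 0.139], 0.45]]'

```text
t: 12.8
tcp_pos: [0.5043, -0.2851, 0.0819]
orientation: [[-0.941, 0.338, -0.005], [0.338, 0.941, 0.001], [0.005, -0.001, -1.0]]
contact_force: [0.2, -0.2, 0.3]
finger_gap: 0.0471
```

Run:
```python
from h import *
c=snap('wrist','w10'); plan(.5048,-.2858,.082,70.3)
```

```text
t 12.85 tcp [ 0.5045 -0.2853  0.0823] yaw 70.26 gap 0.046809194800810194 q7 1.870643793468631 F [ 0.39 -0.03 -0.25]
turn [-0.0008 -0.0028 -0.0004] shift [-0.0008 -0.0006  0.0005]
```

View pics/w10.png

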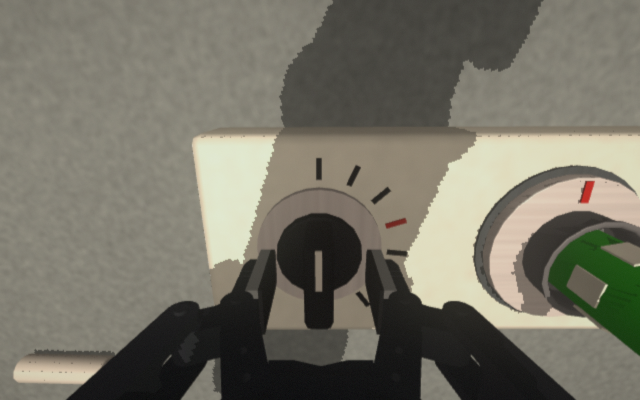

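Call:
step_arm --increments '[[[-0.001, -0.003, 0], [-0.0008, -0.0006, 0.0005], 0.6], [[-0.001, -0.003, 0], [-0.0008, -0.0006, 0.0005], 0.75], [[-0.001, -0.003, 0], [-0.0008, -0.0006, 0.0005], 0.9], [[-0.001, -0.003, 0], [-0.0008, -0.0006, 0.0005], 1], [[-0.001, -0.003, 0], [-0.0008, -0.0006, 0.0005], 1], [[-0.001, -0.003, 0], [-0.0008, -0.0006, 0.0005], 1], [[-0.001, -0.003, 0], [-0.0008, -0.0006, 0.0005], 1], [[-0.001, -0.003, 0], [-0.0008, -0.0006, 0.0005], 1]]' --force 60

```text
t: 13.85
tcp_pos: [0.5048, -0.2863, 0.0825]
orientation: [[-0.941, 0.338, 0.001], [0.338, 0.941, -0.0], [-0.001, -0.0, -1.0]]
contact_force: [-2.4, -1.1, 5.7]
finger_gap: 0.0126
```

Run:
```python
from h import *
plan(.5048,-.2858,.082,70.3-24); print(state()['ft_torque'],state()['qpos'].round(3))
```

```text
t 13.85 tcp [ 0.5048 -0.2863  0.0825] yaw 70.24 gap 0.012631183934661226 q7 1.8736487438142064 F [-2.42 -1.12  5.69]
turn [1.00e-04 6.00e-04 2.66e-01] shift [0.0003 0.0007 0.0008]
[-0.1516484   0.50290818  0.04228614] [ 0.094  0.453  0.472  1.72  -0.235  1.024  1.874]
```

The bar is gripped, with a gap of 12.6 mm on the 14 mm bar. I'll turn one click (24°) at a time.

Call:
step_arm --increments '[[[0, 0, 0.03], [0, 0, 0], 1], [[0, 0, 0.075], [0, 0, 0], 1], [[0, 0, 0.12], [0, 0, 0], 1], [[0, 0, 0.165], [0, 0, 0], 1], [[0, 0, 0.21], [0, 0, 0], 1], [[0, 0, 0.25], [0, 0, 0], 1], [[0, 0, 0.267], [0, 0, 0], 1], [[0, 0, 0.267], [0, 0, 0], 1]]'

```text
t: 14.85
tcp_pos: [0.5047, -0.2864, 0.0825]
orientation: [[-0.722, 0.692, 0.001], [0.692, 0.722, -0.001], [-0.001, 0.0, -1.0]]
contact_force: [-1.6, -1.2, 3.4]
finger_gap: 0.013
```

```bash
cat >> h.py <<'E'
def look(n):
    c=snap('top',f'tk{n}'); P=cloud(c); Z=P[...,2]; im=c['image']; hsv=cv2.cvtColor(im,cv2.COLOR_RGB2HSV)
    m=(hsv[...,1]>130)&((hsv[...,0]<10)|(hsv[...,0]>170))&(np.hypot(P[...,0]-.5517,P[...,1]+.1543)<.06)
    q=P[m]-[.5517,-.1543,0]; a=np.rad2deg(np.arctan2(q[:,1].mean(),q[:,0].mean())) if m.sum() else None
    print('red mark on turntable',m.sum(),'az',a,'q7',state()['qpos'].round(3),'tq',state()['ft_torque'].round(3))
    cv2.imwrite(f'pics/tkc{n}.png',cv2.resize(im[140:280,330:510],None,fx=4,fy=4,interpolation=cv2.INTER_CUBIC)[:,:,::-1])
E
python3 - <<'E'
from h import *
c=load('top0'); P=cloud(c); hsv=cv2.cvtColor(c['image'],cv2.COLOR_RGB2HSV)
m=(hsv[...,1]>130)&((hsv[...,0]<10)|(hsv[...,0]>170))&(np.hypot(P[...,0]-.5517,P[...,1]+.1543)<.06)
q=P[m]-[.5517,-.1543,0]; print('home az',m.sum(),np.rad2deg(np.arctan2(q[:,1].mean(),q[:,0].mean())))
look(1); plan(.5048,-.2863,.0825,70.24-48)
E
```

```text
home az 11 160.4408000127968
red mark on turntable 11 az 136.69011452517105 q7 [ 0.028  0.469  0.56   1.723 -0.284  1.031  1.494] tq [-0.29   0.348  0.068]
t 14.9 tcp [ 0.5047 -0.2864  0.0825] yaw 46.26 gap 0.013036266195050102 q7 1.4940268620682513 F [-1.27 -1.62  2.97]
turn [2.000e-04 6.000e-04 2.669e-01] shift [0.     0.0003 0.    ]
```

View pics/tkc1.png

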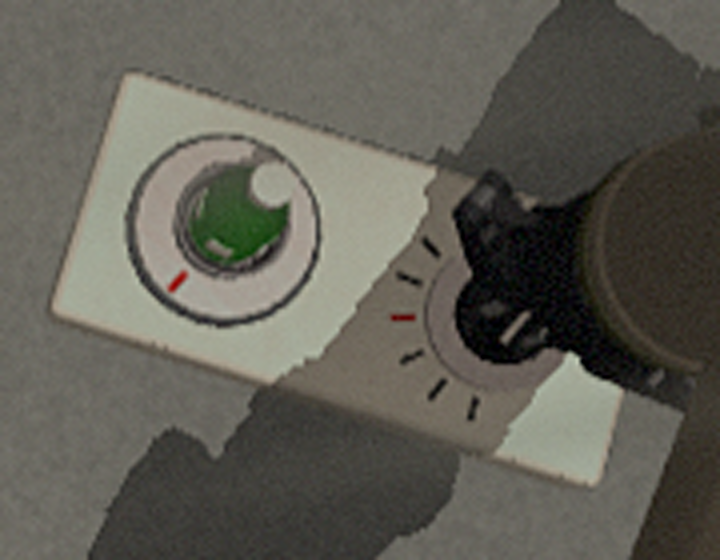

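First click: the tool turned 24.0° and the turntable's red mark moved 23.8°, to (178,282). The bottle stays upright in the cup. Now the second click.

Call:
step_arm --increments '[[[0, 0, 0.03], [0, 0, 0], 1], [[0, 0, 0.075], [0, 0, 0], 1], [[0, 0, 0.12], [0, 0, 0], 1], [[0, 0, 0.165], [0, 0, 0], 1], [[0, 0, 0.21], [0, 0, 0], 1], [[0, 0, 0.25], [0, 0, 0], 1], [[0, 0, 0.267], [0, 0, 0], 1], [[0, 0, 0.267], [0, 0, 0], 1]]'

```text
t: 15.9
tcp_pos: [0.5046, -0.2866, 0.0825]
orientation: [[-0.379, 0.925, 0.001], [0.925, 0.379, -0.001], [-0.001, 0.0, -1.0]]
contact_force: [-2.3, -0.2, 2.5]
finger_gap: 0.013
```

Run:
```python
from h import *
look(2); plan(.5048,-.2863,.0825,70.24-72)
```

```text
red mark on turntable 9 az 113.343920881528 q7 [-0.038  0.489  0.651  1.726 -0.336  1.04   1.118] tq [-0.323  0.532  0.114]
t 15.95 tcp [ 0.5046 -0.2866  0.0825] yaw 22.29 gap 0.013043780227868087 q7 1.1179411253760916 F [-2.47 -2.59  3.4 ]
turn [0.0003 0.0005 0.2672] shift [0.0003 0.0005 0.    ]
```

Second click: the mark is now at azimuth 113.3°, a turn of 47.1°. Now the third.

Call:
step_arm --increments '[[[0, 0, 0.03], [0, 0, 0], 1], [[0, 0, 0.075], [0, 0, 0], 1], [[0, 0, 0.12], [0, 0, 0], 1], [[0, 0, 0.165], [0, 0, 0], 1], [[0, 0, 0.21], [0, 0, 0], 1], [[0, 0, 0.25], [0, 0, 0], 1], [[0, 0, 0.267], [0, 0, 0], 1], [[0, 0, 0.267], [0, 0, 0], 1]]'

```text
t: 16.95
tcp_pos: [0.5044, -0.2866, 0.0825]
orientation: [[0.029, 1.0, 0.0], [1.0, -0.029, -0.001], [-0.001, 0.0, -1.0]]
contact_force: [-4.0, -1.2, 4.6]
finger_gap: 0.0131
```

Call:
step_arm --increments '[[[0, 0, 0], [0, 0, 0], 1], [[0, 0, 0], [0, 0, 0], 1], [[0, 0, 0], [0, 0, 0], 1], [[0, 0, 0], [0, 0, 0], 1], [[0, 0, 0], [0, 0, 0], 1], [[0, 0, 0], [0, 0, 0], 1], [[0, 0, 0], [0, 0, 0], 1], [[0, 0, 0], [0, 0, 0], 1]]'

```text
t: 17.95
tcp_pos: [0.5044, -0.2866, 0.0825]
orientation: [[0.029, 1.0, 0.0], [1.0, -0.029, -0.001], [-0.001, 0.0, -1.0]]
contact_force: [-2.6, -0.7, 2.7]
finger_gap: 0.0131
```

Run:
```python
from h import *
look(3); plan(.5048,-.2863,.0825,70.24-72); print(state()['qvel'].round(4))
c=snap('wrist','w12');c=snap('scene','s12'); P=cloud(c); Z=P[...,2]
c=load('tk3'); P=cloud(c); Z=P[...,2]
m=(np.hypot(P[...,0]-.5517,P[...,1]+.1543)<.03)&(Z>.1665)&(Z<.173); print('cap',m.sum(),P[m].mean(0))
m=((Z>.1165)&(Z<.122)).astype(np.uint8); m[:90]=0
k,l,st,ce=cv2.connectedComponentsWithStats(m)
for i in range(1,k):
    if st[i,4]>30 and ce[i][0]<320: print('top',ce[i],st[i,4],P[l==i].mean(0).round(4))
```

```text
red mark on turntable 10 az 89.89739543694029 q7 [-0.103  0.515  0.744  1.728 -0.393  1.053  0.745] tq [-0.246  0.623  0.141]
t 18.0 tcp [ 0.5044 -0.2866  0.0825] yaw -1.68 gap 0.01274784449971386 q7 0.7454980237739206 F [-3.05 -0.86  3.93]
turn [0.0002 0.0004 0.0009] shift [ 0.0006  0.0007 -0.    ]
[-0.0014  0.0017  0.0024  0.0001 -0.0005 -0.0009 -0.0007]
cap 95 [ 0.55166724 -0.15434549  0.16895604]
top [212.66233766 174.57142857] 77 [0.5891 0.1655 0.1183]
top [257.76623377 187.07792208] 77 [0.5641 0.0851 0.1186]
top [204.37974684 218.32911392] 79 [0.5108 0.1792 0.1185]
top [245.48717949 226.82051282] 78 [0.4938 0.1071 0.1186]
```

View pics/tk3.png

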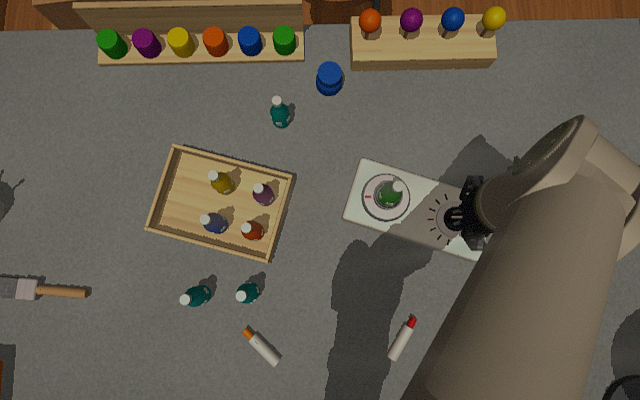

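View pics/s12.png

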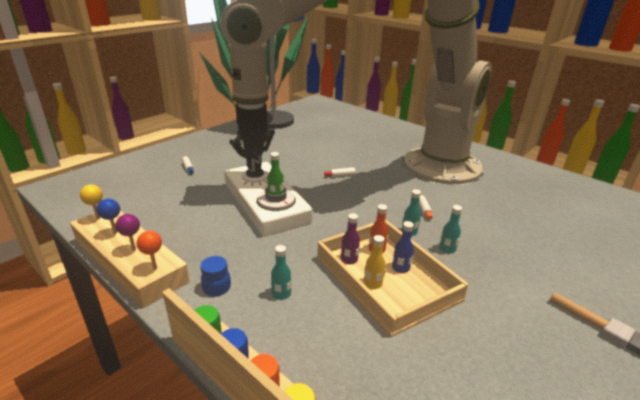

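View pics/w12.png

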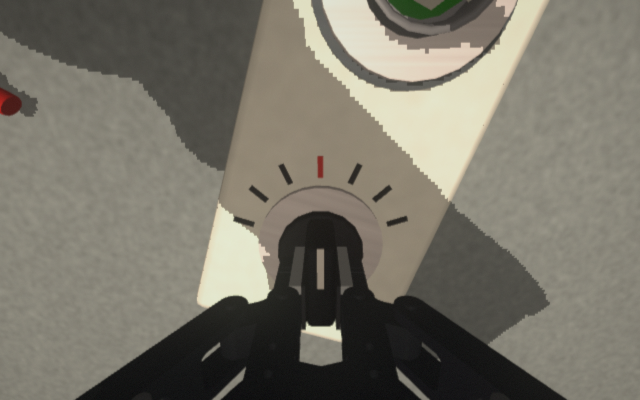

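The wrist view shows the pointer at (320,268) in line with the red mark at (320,167). The bottle is upright in the cup, the four others haven't moved, and the arm is still. I'm handing the job in.

```bash
python3 -c "
from bench import finish_job; print(finish_job())"
```

```text
the job is handed in; nothing more can be done
None
```

The green bottle is standing in the cup, released, and the arm is holding the knob at the third stop. I handed the job in at about 18 s; the hand-in reports no verdict.

**Bottle:** its cap measured (0.5517, -0.1543, 0.169), less than 1 mm from the cup axis and at the right height for a bottle resting on the cup floor.

**Knob:** I turned it clockwise one 24° click at a time. The tool turned 71.9° (1.255 rad), while the red mark on the turntable moved 70.5° (1.231 rad). Those differ by 1.4°, but both are well inside the tolerance. The wrist picture shows the pointer in line with the red mark. The last grip command was 60 N, the gap is 12.7 to 13.1 mm on the 14 mm bar, and all joint speeds are near zero. The fingers' contact force on the knob was not read directly.

**Other bottles:** the four cap positions are within 0.5 mm of where they started.

**Disagreement along the way:** my first readings of the green cap from the two cameras differed by about 4 mm. This came from pixels on the side of the cap and from arm sway. A second look agreed within about 1.5 mm before I gripped.

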